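# Crank a bracket through the bench edge press

## Robot

A 6-joint arm with a two-finger parallel gripper is mounted at the origin on the work surface. World frame = base frame: x ahead of the robot, y to its left, z up, the work surface at z = 0. Lengths are in m, angles in rad, forces in N, time in s.
With the tool pointing down it reaches from about 0.35 to 0.975 m from the base axis. Payload 4.9 kg.
Tool frame: the origin (TCP) lies at the very end of the fingers, on their centre line; the grasp point (between the pads) lies 19 mm behind it; z points along the fingers, y is the line along which they close (so a half turn about z gives the same grasp; the last joint's range is limited). The gripper opens to 85 mm and grips with 20 to 120 N. Pads are 22 mm wide; open, the fingers measure 114 mm over their backs; the gripper's body (76 mm by 85 mm) begins 54 mm behind the grasp point. The pads swing forward as they close: fully open they stand 13 mm farther back than shut.
Start: joints at [-1.314, 0.053, 1.613, -0, 1.476, -0.119], TCP at [0.229, -0.581, 0.208] pointing down, gripper open.
Joint ranges: [-3.01, 3.01], [-1.01, 2.22], [0.06, 2.58], [-1.02, 4.17], [0.09, 2.62], [-3.14, 3.14]. Speed limits (rad/s): [2.57, 2.57, 3.14, 3.14, 3.14, 3.14].

## Interface

Orientations are given as a rotation vector (axis times angle).
In Python, from station import * gives the robot as it stands.
- The arm moves only by the shell command python3 -m crank 'ROWS' [OPENING] [FORCE]. ROWS is JSON, a list of rows, each an object with "offset": the shift along the tool's x, y, z in m, a list of three; "twist": the turn, a rotation vector about the tool's x, y, z in degrees, a list of three. In form: [{"offset": [x, y, z], "twist": [rx, ry, rz]}, ...]. A call has 1 to 20 rows; each row is the pose to reach, as a shift and turn from the pose commanded when the call began, along the tool's axes at that moment; what a row does not reach only later rows make up. A row lasts 1/8 s, in which the tool goes at most 62.5 mm and 10.7 degrees, less where a joint would pass 70% of its speed; a pose out of reach is approached as far as the arm can. A call with a gripper value outside its range is refused whole. OPENING is the opening, from 0 (shut) to 1 (fully open), set as the call begins (- or left out, the last holds). The fingers move at their own pace and stop on an object; FORCE is the grip in N (left out, the last holds). Time passes only in rows, so rows that repeat a pose let the fingers close. It gives the time, the measured TCP pose, the force, the opening and the grip force at its end, in the units of the state.
- get_obs(): the state, without advancing time (a new reading comes with each control period).
- get_image(name): name is "scene" or "top"; returns the picture (384x512x3 uint8, red, green, blue); there is no depth.
- get_calibration(name): a dict with "intrinsics" (3x3 intrinsics, pixels), "k1" (the pictures are not rectified: a ray, as slopes to the right and down, at radius r is drawn at 1 + k1 r^2 times it, then the intrinsics apply), "world_from_camera" (4x4, takes a point from camera to world coordinates). Camera axes: x right, y up, looking along -z (the intrinsics and any distortion apply to the point x, -y, -z); pixel columns grow to the right and rows downward; lengths in m; the calibration is good to about 2 mm. A picture is of the moment at which its call begins. get_calibration takes no time and is no camera call.
- finish_job(): hands the job in; it is judged then, once.
Trained networks look in the newest picture that a camera, given by its name, has taken for a name from the list of things; names that differ only in an ending like _2 or _b are one class to them, and where a whole thing is asked for, a point or a joint stands for the part that bears it (a point fixed in the world has none). Each returns a list of dicts, best first, with "confidence" (0 to 1); they miss things now and then, are a little off and sometimes report something else, mostly with a low value. They report only what shows in the picture. A call takes as long as a camera call. They do not tell look-alikes from the thing itself.
- cut_out(query, camera): "region" (384x512 bool, what is visible of it) and "rect" ([centre column, centre row, width, height] in pixels, round what is visible of it).
The state is a dict: "t": time; "q": joint angles; "dq": joint speeds; "effort": joint torques, N m; "tool_pos": TCP position; "tool_rot": TCP orientation; "contact_force": force on the tool from outside, world axes, zero at the start; "wrist_torque": the same for the moment, N m; "opening": finger opening in m; "grip_force": force on a finger pad.
Only numpy, scipy, OpenCV 4.12 (cv2) and the standard library are available. Lean on these libraries where they do the work, as an engineer would, in place of code of your own. Each camera call takes 0.05 s, during which the arm holds its last target. There are 200 camera calls.

## Task

Set the white bracket down flat in the pocket of the blue press's feed table. Then crank the red handle clockwise (seen from above) for about two turns, at a gentle steady pace - no lurching or kicking back as it goes over the heavy spot in each turn, and without forcing the handle off its circle - until the feed table's red pointer lines up with the white mark; let go, leaving the bracket seated and the other things on the bench undisturbed.

Things in the scene. Friction and masses are not known exactly. Their poses are not given: they have to be found in the camera images.
- bracket_grip (a point): White steel bracket, about 0.3 kg, loose on the bench: foot 60 (x) x 40 (y) x 16 mm (z) with an upright web across its middle, 10 mm thick in x, 36 mm wide in y, its top 62 mm above the underside. This point is the centre of the web, 40 mm above the underside. z up. Turned by half a turn it is the same.
- bracket_foot (a point): Centre of the bracket's underside, same axes.
- nest (a point): Centre of the floor of the pocket in the aluminium feed table, 46 mm above the bench; x = feed direction = its long side, z up. Pocket 66 (x) x 46 (y) mm: 3 mm play a side round the bracket's foot, whose x goes along this x, either way round. Rim 8 mm high, with a gap on the -y side where a steel ram (20 mm nose) comes in up to 2 mm at each press.
- feed (a joint): Travel of the feed table along the press's x, m. The crank drives it by a gear, 0.020 m per full clockwise turn. Starts at -0.002 to 0.002; the red pointer meets the white mark at 0.040; hard stop at 0.047. Pushing the table does not move it. It should never run faster than 12 mm/s (0.6 turn a second), nor kick back faster than 4 mm/s in mid-work.
- bearing (a point): Middle of the crank's slotted bearing seat, 42 mm above the bench, in the axes of the press (x = feed direction, z up). The upright crank axis is bolted somewhere in the slot: up to 12 mm either way from this point along the press's x (not measured), exact in y. The ram runs from here along +y to the feed table; its guide's top is 75 mm above the bench, the crank arm's 95 mm.
- knob_grip (a point): Middle of the upright red crank knob: 27 mm diameter, 48 mm tall; this point is 26 mm above its foot and 130 mm above the bench. It spins freely on its pin: pinched from above it can be carried round without turning the gripper. Its radius about the crank axis is set in a slot, 56 to 68 mm (not measured). It starts on the press's -x side, within 0.6 rad.
- flex (a joint): Give of the rubber bush that carries the knob, m, along the crank arm: + outward from the crank axis, 0 at rest, 3.5 N per mm. It shows how hard the knob is being forced off its true circle; keep it under 3 mm (10 N) either way.
- knob: The same knob, origin at its foot's centre. About 2 N turn it, but once a turn, within 0.4 rad of the press's +x side, a cam presses the ram spring: it resists with 9 to 13 N for some 0.6 rad, then drives the crank on as hard for 0.6 rad and must be held back: keep it pinched.
- red_cylinder: Bystander: red gas cylinder, loose on the bench; leave it alone. Origin at its underside.
- yellow_cylinder: Bystander: yellow gas cylinder, loose on the bench; leave it alone. Origin at its underside.
- screwdriver: Bystander: screwdriver, loose on the bench; leave it alone. Origin at its underside, middle of its length.
- wrench: Bystander: wrench, loose on the bench; leave it alone. Origin at its underside, middle of its length.
- jar: Bystander: glass jar of bits, loose on the bench; leave it alone. Origin at its underside.
- tape: Bystander: orange roll, loose on the bench; leave it alone. Origin at its underside.
- clip: Bystander: thin green angle clip, loose on the bench; leave it alone. Origin at its underside.
Mind the look-alikes: they are no part of the job. There is more than one size of the part that bears bracket_grip; the job needs the middle-sized.

How it is judged:
By the outcome, as a careful person would: the job done as asked, in the order asked, and still so for the second after the job is handed in, with the robot touching nothing.
It also fails if it takes over 72 s, if anything falls off the work surface, if the arm or the gripper's body presses on something with over 40 N, if the wrist force passes 120 N, or if a joint passes its speed limit or range.

## Working session

There is one attempt and no reset: what is moved stays moved. The work goes in short steps, Python scripts to look and compute and a shell command to move; the robot and the scene stay as the last step left them, time stands still between calls to the robot, and variables do not carry over. Pictures are saved under pics/ and viewed, at most 10 in all, crops included, and the job is handed in when it is done.

```bash
mkdir -p pics; ls; python3 - <<'E'
from station import *
import cv2,numpy as np
for n in("scene","top"):
    im=get_image(n);cv2.imwrite(f"pics/{n}0.png",cv2.cvtColor(im,cv2.COLOR_RGB2BGR))
    c=get_calibration(n);print(n,c)
    for q in("bracket_grip","nest","bearing","knob","feed"):
        try:
            for r in cut_out(q,n)[:4]:print(q,round(r["confidence"],2),np.round(r["rect"],1))
        except Exception as e:print(q,e)
print(get_obs())
E
```

```text
pics
scene {'intrinsics': array([[460.14587315,   0.        , 252.20371114],
       [  0.        , 460.14587315, 193.36855986],
       [  0.        ,   0.        ,   1.        ]]), 'k1': -0.016790961217327628, 'world_from_camera': array([[ 0.35504564, -0.76996227,  0.5301893 ,  1.27535238],
       [ 0.93479031,  0.29875811, -0.19212149, -0.27776291],
       [-0.01047206,  0.56382772,  0.82582603,  1.24907606],
       [ 0.        ,  0.        ,  0.        ,  1.        ]])}
bracket_grip 0.63 [311.  137.1  28.8  30.8]
bracket_grip 0.59 [330.2 175.8  11.6  19.9]
bracket_grip 0.47 [316.9 203.3  12.5  17.8]
nest 0.7 [273.  191.3  29.2  27.2]
bearing 0.97 [247.4 216.2 118.5  75.9]
knob 0.43 [216.2 183.4   5.4  10.1]
knob 0.42 [246.6 214.5 119.3  81.8]
feed 0.77 [275.2 192.3  31.2  26.4]
feed 0.72 [363.1 209.8  32.8  56.8]
feed 0.68 [367.  150.7  36.7  31.2]
feed 0.4 [217.8 182.9  13.3  18.2]
top {'intrinsics': array([[491.95702096,   0.        , 251.2072468 ],
       [  0.        , 491.95702096, 191.08968121],
       [  0.        ,   0.        ,   1.        ]]), 'k1': 0.03822750521640119, '
[... 588 characters left out ...]
0.6 [236.1 209.7  17.5  33. ]
{'t': 0.6, 'q': array([-1.31397987e+00,  5.26668720e-02,  1.61285813e+00,  3.07233861e-05,
        1.47598736e+00, -1.18972219e-01]), 'dq': array([-0.00104024,  0.00198023, -0.00153157,  0.00130899,  0.00079417,
        0.00074192]), 'effort': array([-1.38726541e-04, -3.93407214e+01, -3.70231247e+01, -1.35568471e-04,
        6.27467307e-04, -7.62763250e-06]), 'tool_pos': array([ 0.22940565, -0.58138232,  0.20804918]), 'tool_rot': array([3.08622401e+00, 5.86801268e-01, 5.66135973e-05]), 'contact_force': array([-1.06156857, -0.87908742,  0.64787826]), 'wrist_torque': array([-0.01392798, -0.02356141, -0.04495831]), 'grip_force': 0.0, 'opening': 0.08527323654044396}
```

```bash
python3 - <<'E'
import cv2
a=cv2.imread("pics/scene0.png")[100:270,170:400];b=cv2.imread("pics/top0.png")[120:300,90:430]
cv2.imwrite("pics/s1.png",cv2.resize(a,None,fx=3.4,fy=3.4,interpolation=2));cv2.imwrite("pics/t1.png",cv2.resize(b,None,fx=2.35,fy=2.35,interpolation=2))
E
```

```text
(no output)
```

View pics/s1.png

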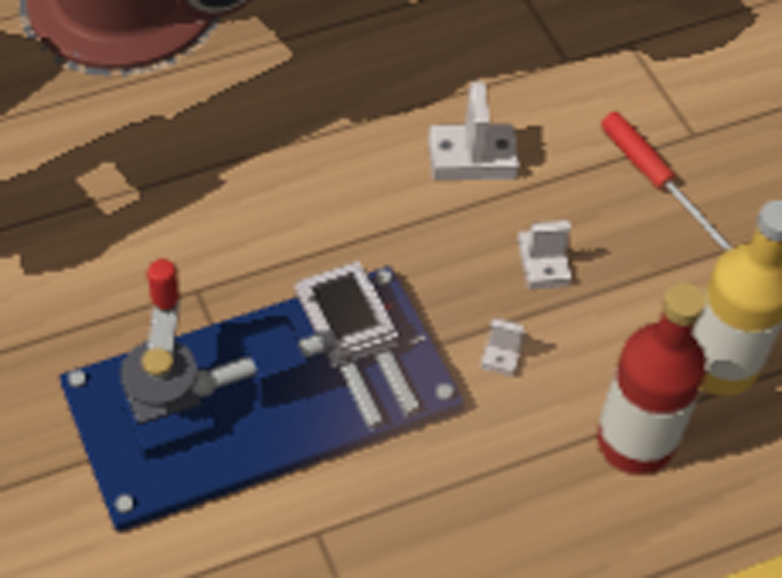

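View pics/t1.png

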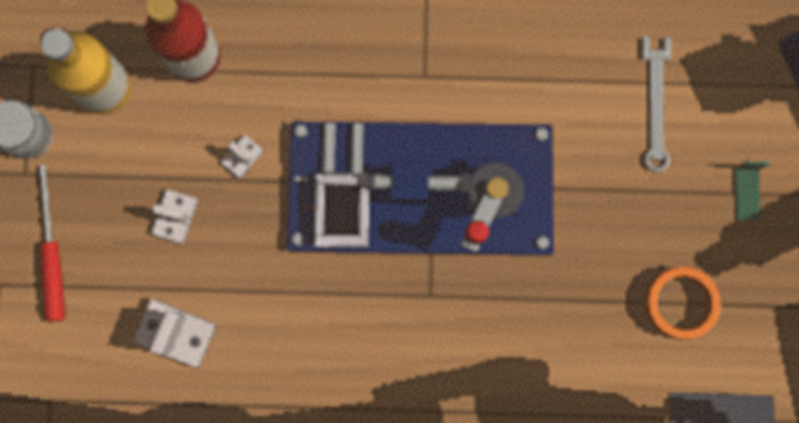

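```bash
cat > h.py <<'E'
from station import *
import cv2,numpy as np
from scipy.optimize import minimize
C={n:get_calibration(n) for n in("scene","top")}
def ray(n,uv):
    c=C[n];K=c["intrinsics"];d=(np.atleast_2d(uv)-K[:2,2])/K[0,0];s=d.copy()
    for _ in range(8):s=d/(1+c["k1"]*(s**2).sum(1,keepdims=True))
    T=c["world_from_camera"];v=np.c_[s[:,0],-s[:,1],-np.ones(len(s))]@T[:3,:3].T
    return T[:3,3],v
def plane(n,uv,z):
    o,v=ray(n,uv);return (o+v*((z-o[2])/v[:,2])[:,None])[:,:2]
def proj(n,P):
    c=C[n];T=c["world_from_camera"];p=(np.atleast_2d(P)-T[:3,3])@T[:3,:3]
    s=np.c_[p[:,0],-p[:,1]]/-p[:,2:];s=s*(1+c["k1"]*(s**2).sum(1,keepdims=True))
    return s*c["intrinsics"][0,0]+c["intrinsics"][:2,2]
def tri(us,ut):
    A=[];b=[]
    for n,u in(("scene",us),("top",ut)):
        o,v=ray(n,u);v=v[0]/np.linalg.norm(v[0]);M=np.eye(3)-np.outer(v,v);A.append(M);b.append(M@o)
    p=np.linalg.lstsq(np.vstack(A),np.hstack(b),rcond=None)[0]
    return p,[np.round(proj(n,p)[0]-u,1) for n,u in(("scene",us),("top",ut))]
def box(x0,x1,y0,y1,z0,z1):return np.array([[x,y,z] for x in(x0,x1) for y in(y0,y1) for z in(z0,z1)])
BR=[box(-.03,.03,-.02,.02,0,.016),box(-.005,.005,-.018,.018,0,.062)]
def render(n,parts,x,y,a,z0,S=8,win=None):
    u0,v0,w,h=win;R=np.array([[np.cos(a),-np.sin(a),0],[np.sin(a),np.cos(a),0],[0,0,1]])
    m=np.zeros((h*S,w*S),np.uint8)
    for b in parts:
        p=proj(n,b@R.T+[x,y,z0]);q=((p-[u0,v0]+.5)*S).astype(np.float32)
        cv2.fillConvexPoly(m,cv2.convexHull(q).astype(np.int32),1)
    return cv2.resize(m.astype(np.float32),(w,h),interpolation=cv2.INTER_AREA)
def fitbr(masks,x,y,z0=0.):
    W={}
    for n,m in masks.items():
        ys,xs=np.nonzero(m);W[n]=(xs.min()-10,ys.min()-10,np.ptp(xs)+21,np.ptp(ys)+21)
    def cost(p):
        return sum(np.abs(render(n,BR,p[0]/100,p[1]/100,p[2],z0,win=W[n])-masks[n][W[n][1]:W[n][1]+W[n][3],W[n][0]:W[n][0]+W[n][2]]).sum() for n in masks)
    best=min((minimize(cost,[x*100,y*100,a],method="Nelder-Mead",options=dict(initial_simplex=np.array([[x*100,y*100,a],[x*100+1,y*100,a],[x*100,y*100+1,a],[x*100,y*100,a+.3]]))) for a in np.arange(0,np.pi,.39)),key=lambda r:r.fun)
    return best.x*[.01,.01,1],best.fun,sum(m.sum() for m in masks.values())
E
python3 - <<'E'
from h import *
im={n:cv2.cvtColor(get_image(n),cv2.COLOR_RGB2HSV) for n in C}
rg={n:cv2.imread(f"pics/{n}0.png")[:,:,::-1].astype(int) for n in C}
br={}
for n,c in(("scene",(330,176)),("top",(165,212))):
    for r in cut_out("bracket_grip",n):
        if np.hypot(*(np.array(r["rect"][:2])-c))<6:br[n]=r["region"]
print(list(br)); x,y=plane("top",[[165,212]],.01)[0]
print("bracket both",fitbr(br,x,y))
for n in br:print(n,fitbr({n:br[n]},x,y))
for n,(u0,u1,v0,v1) in dict(scene=(180,315,165,265),top=(205,335,165,235)).items():
    R,G,B=[rg[n][:,:,i] for i in range(3)]
    m=np.zeros(R.shape,np.uint8);m[v0:v1,u0:u1]=((B>1.5*R)&(B>G*1.25))[v0:v1,u0:u1]
    ys,xs=np.nonzero(m)
    for z in(0,.01,.02):
        r=cv2.minAreaRect((plane(n,np.c_[xs,ys],z)*1000).astype(np.float32));print(n,"plate",z,np.round(r[0],1),np.round(r[1],1),round(r[2],2))
    ar=np.zeros(R.shape,bool);ar[v0:v1,u0:u1]=1
    for nm,mm in(("red",(R>110)&(R>2.2*G)&(R>2.2*B)&ar),("gold",(R>120)&(G>.6*R)&(B<.55*R)&ar)):
        k,l,s,ce=cv2.connectedComponentsWithStats(mm.astype(np.uint8))
        for i in range(1,k):
            if s[i,4]>4:print(n,nm,s[i],np.round(ce[i],1))
for n in C:
    r=cut_out("nest",n)[0];ys,xs=np.nonzero(r["region"]);print(n,"nest",np.round(r["rect"],1),xs.mean(),ys.mean(),len(xs));np.save(f"nest_{n}.npy",r["region"])
    g=cv2.imread(f"pics/{n}0.png",0);u,v=map(int,r["rect"][:2]);print(g[v-18:v+19,u-18:u+19])
E
```

```text
['top']
bracket both (array([ 0.50285006,  0.27691857, -0.25254972]), np.float64(26.390625), np.int64(288))
top (array([ 0.50285006,  0.27691857, -0.25254972]), np.float64(26.390625), np.int64(288))
scene plate 0 [544.2 -36.4] [175.3 337.4] 0.96
scene plate 0.01 [550.  -38.4] [173.9 334.7] 0.96
scene plate 0.02 [555.9 -40.3] [172.5 332. ] 0.96
scene red [213 176   9  15  69] [216.5 181.7]
scene gold [268 165  27  11  45] [279.4 169.3]
scene gold [223 173  44  22 193] [240.8 183.8]
scene gold [217 175   8  13  16] [221.3 180.6]
scene gold [180 177  35  33 236] [197.3 197.1]
scene gold [212 203   9   7  46] [215.9 205.8]
scene gold [189 204   5   4   6] [190.7 205.2]
scene gold [181 212   6   5  11] [183.9 213.2]
scene gold [180 216   3   3   5] [181. 217.]
scene gold [183 223   6   4  12] [185.4 224.9]
scene gold [180 230  10   6  19] [184.6 232.3]
scene gold [180 233  16   9  57] [187.1 237. ]
scene gold [239 254  32  11  73] [256.6 260. ]
top plate 0 [551.3 -37.2] [163.3 334.5] 1.6
top plate 0.01 [549.9 -36.9] [162.2 332.3] 1.6
top plate 0.02 [548.5 -36.6] [161.1 330. ] 1.6
top red [289 215   9   8  58] [293.  218.3]
top gold [ 205  165  130   70 1833] [290.1 190.1]
top gold [297 196   9   8  58] [301.3 199.6]
top gold [205 198  68  37 567] [231.1 227.4]
scene nest [271.9 189.4  32.1  24.4] 271.7088122605364 190.9367816091954 522
[[151 150 149 ... 136 137 137]
 [149 147 147 ... 138 139 140]
 [145 144 143 ... 140 140 139]
 ...
 [ 49  49  49 ...  66  74  75]
 [ 49  50  49 ...  62  67  75]
 [ 49  49  48 ...  69  67  75]]
top nest [234.1 209.2  25.4  32.1] 234.94550810014726 210.25478645066275 679
[[62 59 61 ... 46 44 48]
 [61 62 57 ... 45 42 36]
 [61 56 61 ... 53 57 51]
 ...
 [59 66 58 ... 58 58 59]
 [61 58 62 ... 58 61 56]
 [91 91 93 ... 78 75 69]]
```

```bash
python3 - <<'E'
from h import *
im={n:cv2.imread(f"pics/{n}0.png") for n in C}
print("knob",tri([216.5,181.7],[293,218.3]));print("gold",tri([215.9,205.8],[301.3,199.6]))
# bracket masks via low saturation
br={}
for n,(u,v) in(("scene",(330,176)),("top",(165,212))):
    h=cv2.cvtColor(im[n],cv2.COLOR_BGR2HSV);g=cv2.GaussianBlur(h,(3,3),0)
    m=(h[:,:,1]<75)&(h[:,:,2]>70);k,l,s,ce=cv2.connectedComponentsWithStats(m.astype(np.uint8))
    i=min(range(1,k),key=lambda i:np.hypot(*(ce[i]-[u,v])) if s[i,4]>60 else 1e9);br[n]=l==i;print(n,s[i],ce[i])
print(fitbr(br,.503,.277));[print(n,fitbr({n:br[n]},.503,.277)) for n in br]
# ortho at z=.054, 0.25mm... around nest
x0,y0=plane("top",[[236,209.4]],.054)[0];print("nest top guess",x0,y0,plane("scene",[[272,190]],.054))
out=[]
for n in("scene","top"):
    N=390;px=.12/N
    I,J=np.mgrid[:N,:N];P=np.c_[x0+(N/2-I.ravel())*px,y0+(N/2-J.ravel())*px,np.full(N*N,.054)]
    uv=proj(n,P).astype(np.float32).reshape(N,N,2);o=cv2.remap(im[n],uv[...,0],uv[...,1],cv2.INTER_CUBIC)
    for k in range(0,N,65):cv2.line(o,(0,k),(N,k),(0,255,255) if k==195 else (90,90,0),1);cv2.line(o,(k,0),(k,N),(0,255,255) if k==195 else(90,90,0),1)
    out.append(cv2.convertScaleAbs(o,alpha=1.3))
cv2.imwrite("pics/ortho.png",np.hstack(out))
E
```

```text
knob (array([ 0.48121777, -0.10221174,  0.13352852]), [array([ 0.2, -0. ]), array([0.2, 0.1])])
gold (array([ 0.53920264, -0.12696045,  0.09822634]), [array([-0.1,  0. ]), array([-0.1, -0. ])])
scene [322 165  16  20 269] [329.92193309 174.3605948 ]
top [154 201  20  23 328] [163.4054878  211.51829268]
(array([0.50382142, 0.27857807, 2.89537502]), np.float64(50.625), np.int64(597))
scene (array([0.50485751, 0.27746559, 2.88743349]), np.float64(16.75), np.int64(269))
top (array([0.50344138, 0.27912126, 2.88842937]), np.float64(28.84375), np.int64(328))
nest top guess 0.5110227229438173 0.05945905584230711 [[0.51867926 0.06314461]]
```

View pics/ortho.png

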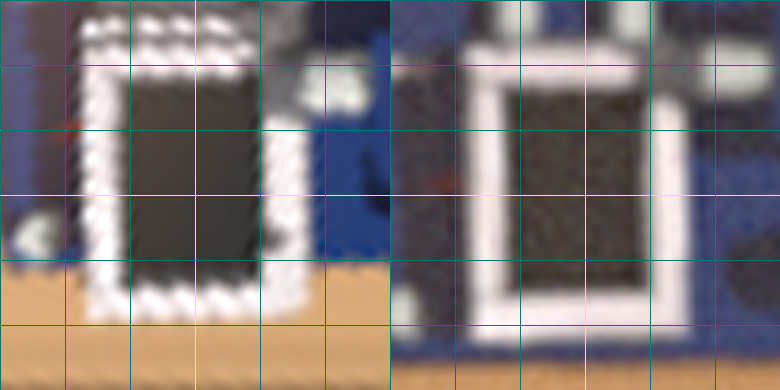

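The images show that the middle-sized bracket is at about (165,212) in top and (330,176) in scene. The press pocket is at about (236,209) in top. The red knob is at (293,218) and the gold axis cap at (301,200). I'm moving above the bracket now.

```bash
python3 -m crank '[{"offset":[0.006,-0.007,0],"twist":[0,0,-1]},{"offset":[0.023,-0.028,0],"twist":[0,0,-3]},{"offset":[0.051,-0.063,0],"twist":[0,0,-6]},{"offset":[0.086,-0.105,0],"twist":[0,0,-9]},{"offset":[0.120,-0.147,0],"twist":[0,0,-12]},{"offset":[0.157,-0.192,0],"twist":[0,0,-15]},{"offset":[0.194,-0.237,0],"twist":[0,0,-19]},{"offset":[0.231,-0.283,0],"twist":[0,0,-23]},{"offset":[0.268,-0.328,0],"twist":[0,0,-27]},{"offset":[0.305,-0.373,0],"twist":[0,0,-31]},{"offset":[0.343,-0.419,0],"twist":[0,0,-35]},{"offset":[0.380,-0.464,0],"twist":[0,0,-39]},{"offset":[0.417,-0.510,0],"twist":[0,0,-42]},{"offset":[0.451,-0.551,0.005],"twist":[0,0,-45]},{"offset":[0.485,-0.593,0.01],"twist":[0,0,-48]},{"offset":[0.514,-0.628,0.02],"twist":[0,0,-50]},{"offset":[0.537,-0.656,0.03],"twist":[0,0,-52]},{"offset":[0.554,-0.677,0.04],"twist":[0,0,-53]},{"offset":[0.565,-0.691,0.05],"twist":[0,0,-54]},{"offset":[0.571,-0.698,0.06],"twist":[0,0,-54.2]}]' 0.7
python3 -c "
from station import *
import numpy as np;o=get_obs();print(o['t'],o['tool_pos'],o['tool_rot'],np.degrees(2*np.arctan2(o['tool_rot'][1],o['tool_rot'][0])),o['q'])"
```

```text
t: 3.4
tool_pos: [0.504, 0.2784, 0.1476]
tool_rot: [-2.479, -1.93, 0.0]
contact_force: [0.0, -0.6, 0.7]
opening: 0.0599
grip_force: 0.0
3.4 [0.50400595 0.27841137 0.14758386] [-2.47860538e+00 -1.93019719e+00  2.44558946e-04] -284.1811313091124 [ 3.75442183e-01 -1.89223532e-02  1.78795507e+00  2.65773972e-05
  1.37272990e+00  6.22944384e-01]
```

```bash
python3 -m crank '[{"offset":[0,0,0.015]},{"offset":[0,0,0.045]},{"offset":[0,0,0.075]},{"offset":[0,0,0.1]},{"offset":[0,0,0.117]},{"offset":[0,0,0.125]},{"offset":[0,0,0.126]},{"offset":[0,0,0.126]}]' || python3 -m crank '[{"offset":[0,0,0.015],"twist":[0,0,0]},{"offset":[0,0,0.045],"twist":[0,0,0]},{"offset":[0,0,0.075],"twist":[0,0,0]},{"offset":[0,0,0.1],"twist":[0,0,0]},{"offset":[0,0,0.117],"twist":[0,0,0]},{"offset":[0,0,0.125],"twist":[0,0,0]},{"offset":[0,0,0.126],"twist":[0,0,0]},{"offset":[0,0,0.126],"twist":[0,0,0]}]'
```

```text
t: 4.4
tool_pos: [0.5051, 0.2778, 0.023]
tool_rot: [2.48, 1.928, 0.003]
contact_force: [-0.1, -0.4, -0.9]
opening: 0.0596
grip_force: 0.0invalid input at $[0]: expected keys offset, twist
```

```bash
python3 -m crank '[{"offset":[0,0,0],"twist":[0,0,0]},{"offset":[0,0,0],"twist":[0,0,0]},{"offset":[0,0,0],"twist":[0,0,0]},{"offset":[0,0,0],"twist":[0,0,0]},{"offset":[0,0,0],"twist":[0,0,0]},{"offset":[0,0,0],"twist":[0,0,0]}]' 0 60
```

```text
t: 5.15
tool_pos: [0.5044, 0.2776, 0.0223]
tool_rot: [-2.48, -1.928, -0.0]
contact_force: [-2.8, -1.0, 4.1]
opening: 0.0085
grip_force: 60.4
```

```bash
python3 -m crank '[{"offset":[0,0,-0.01],"twist":[0,0,0]},{"offset":[0,0,-0.035],"twist":[0,0,0]},{"offset":[0,0,-0.065],"twist":[0,0,0]},{"offset":[-0.005,0.0015,-0.095],"twist":[0,0,-1]},{"offset":[-0.02,0.006,-0.115],"twist":[0,0,-3]},{"offset":[-0.045,0.0135,-0.125],"twist":[0,0,-5]},{"offset":[-0.075,0.0225,-0.13],"twist":[0,0,-7]},{"offset":[-0.105,0.0315,-0.13],"twist":[0,0,-9]},{"offset":[-0.135,0.0405,-0.13],"twist":[0,0,-11]},{"offset":[-0.163,0.0495,-0.13],"twist":[0,0,-13]},{"offset":[-0.185,0.0565,-0.125],"twist":[0,0,-14]},{"offset":[-0.199,0.0605,-0.115],"twist":[0,0,-15]},{"offset":[-0.206,0.0625,-0.105],"twist":[0,0,-15.4]},{"offset":[-0.2075,0.063,-0.097],"twist":[0,0,-15.4]},{"offset":[-0.2075,0.063,-0.095],"twist":[0,0,-15.4]},{"offset":[-0.2075,0.063,-0.095],"twist":[0,0,-15.4]}]'
python3 - <<'E'
from h import *
o=get_obs();print(o["tool_pos"],o["tool_rot"],o["opening"])
x0,y0=.5142,.0619;px=.12/390;out=[]
for n in("scene","top"):
    im=cv2.cvtColor(get_image(n),cv2.COLOR_RGB2BGR);cv2.imwrite(f"pics/{n}2.png",im)
    p=proj(n,[[x0,y0,.08]])[0];u,v=p.astype(int);c=im[v-40:v+40,u-40:u+40].copy();c=cv2.resize(c,(390,390),interpolation=cv2.INTER_CUBIC)
    out.append(c);print(n,u,v)
cv2.imwrite("pics/hold.png",np.hstack(out))
E
```

```text
t: 7.15
tool_pos: [0.5142, 0.0614, 0.1169]
tool_rot: [-2.198, -2.244, -0.0]
contact_force: [0.1, 0.4, -4.0]
opening: 0.0082
grip_force: 59.4
[0.51424624 0.0613626  0.11693624] [-2.19847401e+00 -2.24386653e+00 -1.51054936e-05] 0.00819379438065581
scene 271 184
top 234 207
```

View pics/hold.png

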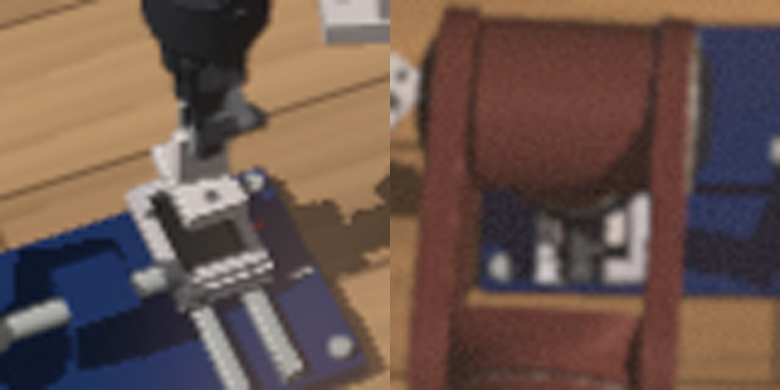

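```bash
python3 -m crank '[{"offset":[0,0,0.007],"twist":[0,0,0]},{"offset":[0,0,0.02],"twist":[0,0,0]},{"offset":[0,0,0.031],"twist":[0,0,0]},{"offset":[0,0,0.035],"twist":[0,0,0]},{"offset":[0,0,0.036],"twist":[0,0,0]},{"offset":[0,0,0.036],"twist":[0,0,0]}]'
python3 - <<'E'
from h import *
o=get_obs();t=o["tool_pos"];print(t)
n="scene";im=cv2.cvtColor(get_image(n),cv2.COLOR_RGB2BGR);cv2.imwrite("pics/scene3.png",im)
u,v=proj(n,[[.5142,.0619,.07]])[0].astype(int)-[35,32];S=11
c=cv2.resize(im[v:v+54,u:u+72],None,fx=S,fy=S,interpolation=cv2.INTER_CUBIC)
def poly(P,col):
    q=((proj(n,P)-[u,v]+.5)*S).astype(int);cv2.polylines(c,[q],True,col,1)
a=np.radians(1.2);R=np.array([[np.cos(a),-np.sin(a)],[np.sin(a),np.cos(a)]])
def rect(cx,cy,w,h,z):return np.c_[np.array([[-w,-h],[w,-h],[w,h],[-w,h]])/2@R.T+[cx,cy],np.full(4,z)]
zb=t[2]-.0215
poly(rect(.515,.0606,.06,.04,zb+.016),(0,255,0));poly(rect(.515,.0606,.06,.04,zb),(0,255,0));poly(rect(.515,.0606,.01,.036,zb+.062),(0,255,0))
poly(rect(.5152,.0615,.066,.046,.054),(0,0,255))
cv2.imwrite("pics/h3.png",c)
E
```

```text
t: 8.0
tool_pos: [0.5145, 0.0609, 0.0813]
tool_rot: [2.199, 2.243, 0.001]
contact_force: [0.0, 0.3, -3.0]
opening: 0.0085
grip_force: 59.4
[0.51452775 0.06085085 0.08127477]
```

View pics/h3.png

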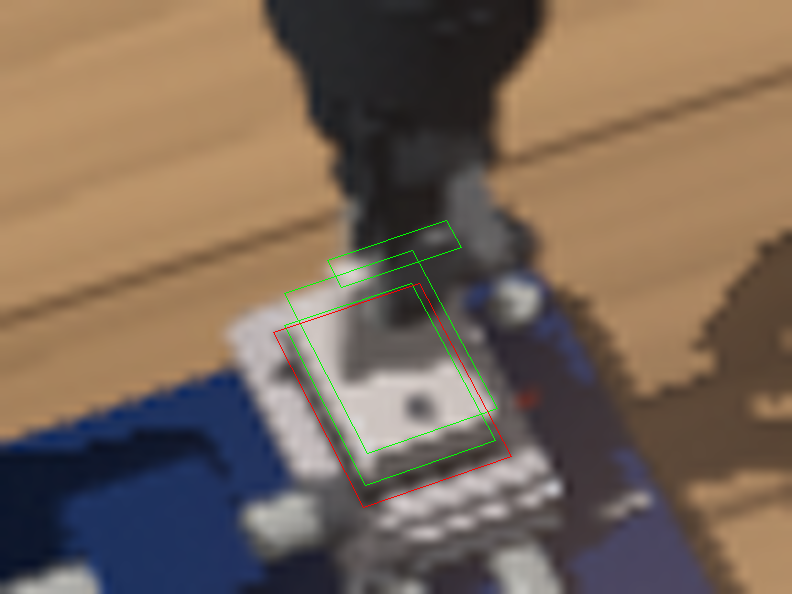

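```bash
python3 -m crank '[{"offset":[0.0004,0,0.003],"twist":[0,0,0]},{"offset":[0.0004,0,0.006],"twist":[0,0,0]},{"offset":[0.0004,0,0.009],"twist":[0,0,0]},{"offset":[0.0004,0,0.011],"twist":[0,0,0]},{"offset":[0.0004,0,0.0125],"twist":[0,0,0]},{"offset":[0.0004,0,0.0125],"twist":[0,0,0]},{"offset":[0.0004,0,0.0125],"twist":[0,0,0]}]'
```

```text
t: 8.93
tool_pos: [0.5144, 0.0613, 0.0686]
tool_rot: [2.199, 2.243, 0.0]
contact_force: [-0.5, -0.6, -2.9]
opening: 0.0085
grip_force: 59.4
```

```bash
python3 -m crank '[{"offset":[0,0,0.0007],"twist":[0,0,0]},{"offset":[0,0,0.0014],"twist":[0,0,0]},{"offset":[0,0,0.0014],"twist":[0,0,0]}]'
```

```text
t: 9.3
tool_pos: [0.5144, 0.0613, 0.0674]
tool_rot: [2.199, 2.243, 0.0]
contact_force: [-1.1, 0.0, -2.2]
opening: 0.0086
grip_force: 59.7
```

```bash
python3 -m crank '[{"offset":[0,0,0.0006],"twist":[0,0,0]},{"offset":[0,0,0.0012],"twist":[0,0,0]},{"offset":[0,0,0.0012],"twist":[0,0,0]}]'
```

```text
t: 9.68
tool_pos: [0.5146, 0.0614, 0.0666]
tool_rot: [2.199, 2.243, 0.001]
contact_force: [-2.4, 2.2, 2.8]
opening: 0.0082
grip_force: 60.3
```

```bash
python3 -m crank '[{"offset":[0,0,-0.001],"twist":[0,0,0]},{"offset":[0,0,-0.001],"twist":[0,0,0]},{"offset":[0,0,-0.001],"twist":[0,0,0]},{"offset":[0,0,-0.001],"twist":[0,0,0]},{"offset":[0,0,-0.01],"twist":[0,0,0]},{"offset":[0,0,-0.03],"twist":[0,0,0]},{"offset":[0,0,-0.06],"twist":[0,0,0]},{"offset":[-0.005,-0.001,-0.09],"twist":[0,0,0]},{"offset":[-0.02,-0.005,-0.115],"twist":[0,0,0]},{"offset":[-0.045,-0.01,-0.13],"twist":[0,0,0]},{"offset":[-0.075,-0.017,-0.135],"twist":[0,0,0]},{"offset":[-0.105,-0.024,-0.135],"twist":[0,0,0]},{"offset":[-0.135,-0.03,-0.135],"twist":[0,0,0]},{"offset":[-0.154,-0.0345,-0.135],"twist":[0,0,0]},{"offset":[-0.162,-0.0362,-0.135],"twist":[0,0,0]},{"offset":[-0.1635,-0.0364,-0.135],"twist":[0,0,0]},{"offset":[-0.1635,-0.0364,-0.135],"twist":[0,0,0]}]' 0.6
python3 - <<'E'
from h import *
o=get_obs();print(o["tool_pos"],o["tool_rot"])
im={n:cv2.cvtColor(get_image(n),cv2.COLOR_RGB2BGR) for n in C}
cv2.imwrite("pics/scene4.png",im["scene"]);cv2.imwrite("pics/top4.png",im["top"])
a=cv2.resize(im["scene"][150:250,180:310],None,fx=4,fy=4,interpolation=2)
cv2.imwrite("pics/h4.png",a)
m=np.zeros((384,512),np.uint8);u0,v0=[int(q) for q in proj("scene",[[.5142,.0619,.075]])[0]]
E
```

```text
t: 11.8
tool_pos: [0.4812, -0.1024, 0.201]
tool_rot: [-2.199, -2.244, -0.0]
contact_force: [0.2, -0.2, 0.0]
opening: 0.0512
grip_force: 0.0
[ 0.48122694 -0.10243976  0.20101709] [-2.19875000e+00 -2.24380033e+00 -4.27920608e-04]
```

View pics/h4.png

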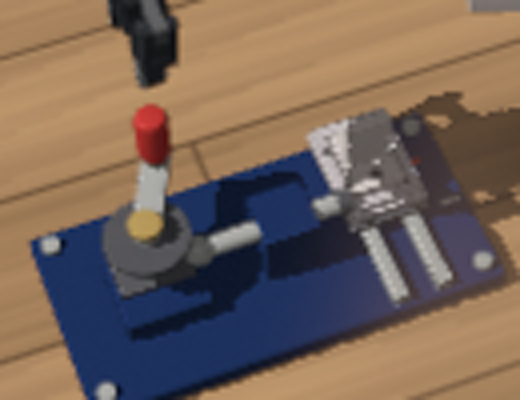

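```bash
python3 -m crank '[{"offset":[0,0,0.01],"twist":[0,0,0]},{"offset":[0,0,0.032],"twist":[0,0,0]},{"offset":[0,0,0.056],"twist":[0,0,0]},{"offset":[0,0,0.076],"twist":[0,0,0]},{"offset":[0,0,0.087],"twist":[0,0,0]},{"offset":[0,0,0.09],"twist":[0,0,0]},{"offset":[0,0,0.09],"twist":[0,0,0]}]'
python3 -m crank '[{"offset":[0,0,0],"twist":[0,0,0]},{"offset":[0,0,0],"twist":[0,0,0]},{"offset":[0,0,0],"twist":[0,0,0]},{"offset":[0,0,0],"twist":[0,0,0]},{"offset":[0,0,0],"twist":[0,0,0]},{"offset":[0,0,0],"twist":[0,0,0]}]' 0 60
python3 -c "
from station import *
o=get_obs();print(o['contact_force'],o['wrist_torque'],o['tool_pos'])"
```

```text
t: 12.78
tool_pos: [0.4814, -0.103, 0.1113]
tool_rot: [2.199, 2.243, 0.0]
contact_force: [0.3, -0.1, 0.2]
opening: 0.0513
grip_force: 0.0
t: 13.52
tool_pos: [0.4817, -0.1033, 0.1121]
tool_rot: [2.198, 2.242, 0.001]
contact_force: [-1.2, 0.0, 5.9]
opening: 0.0237
grip_force: 59.0
[-1.24980739e+00  3.31813977e-03  5.91973383e+00] [ 0.02711789  0.32192809 -0.02786739] [ 0.48169976 -0.10325809  0.11208939]
```

```bash
cat > arc.py <<'E'
import numpy as np
from station import get_obs
R=lambda a:np.array([[np.cos(a),-np.sin(a)],[np.sin(a),np.cos(a)]])
def rows(p,c,r,degs,yaw=np.radians(91.17)):
    # p: commanded xy now; targets on circle (c,r) at degs -> tool offsets in mm
    ex=np.array([np.cos(yaw),np.sin(yaw)]);ey=np.array([np.sin(yaw),-np.cos(yaw)])
    for d in degs:
        w=np.array(c)+r*np.array([np.cos(np.radians(d)),np.sin(np.radians(d))])-p
        print(f'{{"offset":[{w@ex:.4f},{w@ey:.4f},0],"twist":[0,0,0]}},',end='')
    print()
def rep(c,n=1):
    o=get_obs();v=o["tool_pos"][:2]-c;r=np.hypot(*v);u=v/r;f=o["contact_force"][:2]
    print("t%.2f ang %.1f r %.2f Frad %.1f Ftan(cw+) %.1f Fz %.1f"%(o["t"],np.degrees(np.arctan2(v[1],v[0])),r*1e3,f@u*1,f@np.array([u[1],-u[0]]),o["contact_force"][2]),np.round(o["tool_pos"],4))
E
python3 - <<'E'
from arc import *
p=np.array([.4812,-.1024]);c=np.array([.5392,-.1272])
v=p-c;a=np.degrees(np.arctan2(v[1],v[0]));print(a,np.hypot(*v));rep(c)
rows(p,c,np.hypot(*v),a-np.array([1,4,9,15,22,29,34,37,38,38,38]))
E
```

```text
156.84911620264845 0.06307963221199057
t13.53 ang 157.4 r 62.29 Frad 1.2 Ftan(cw+) -0.5 Fz 5.9 [ 0.4817 -0.1033  0.1121]
{"offset":[0.0010,0.0005,0],"twist":[0,0,0]},{"offset":[0.0039,0.0020,0],"twist":[0,0,0]},{"offset":[0.0087,0.0048,0],"twist":[0,0,0]},{"offset":[0.0140,0.0087,0],"twist":[0,0,0]},{"offset":[0.0196,0.0139,0],"twist":[0,0,0]},{"offset":[0.0246,0.0198,0],"twist":[0,0,0]},{"offset":[0.0277,0.0244,0],"twist":[0,0,0]},{"offset":[0.0294,0.0272,0],"twist":[0,0,0]},{"offset":[0.0299,0.0282,0],"twist":[0,0,0]},{"offset":[0.0299,0.0282,0],"twist":[0,0,0]},{"offset":[0.0299,0.0282,0],"twist":[0,0,0]},
```

```bash
python3 -m crank '[{"offset":[0.0010,0.0005,0],"twist":[0,0,0]},{"offset":[0.0039,0.0020,0],"twist":[0,0,0]},{"offset":[0.0087,0.0048,0],"twist":[0,0,0]},{"offset":[0.0140,0.0087,0],"twist":[0,0,0]},{"offset":[0.0196,0.0139,0],"twist":[0,0,0]},{"offset":[0.0246,0.0198,0],"twist":[0,0,0]}]' >/dev/null; python3 -c "
from arc import *;rep(np.array([.5392,-.1272]))"
python3 -m crank '[{"offset":[0.0031,0.0046,0],"twist":[0,0,0]},{"offset":[0.0048,0.0074,0],"twist":[0,0,0]},{"offset":[0.0053,0.0084,0],"twist":[0,0,0]},{"offset":[0.0053,0.0084,0],"twist":[0,0,0]},{"offset":[0.0053,0.0084,0],"twist":[0,0,0]}]'; python3 -c "
from arc import *;rep(np.array([.5392,-.1272]))"
```

```text
t14.28 ang 127.8 r 61.93 Frad -0.7 Ftan(cw+) -2.7 Fz 5.3 [ 0.5012 -0.0783  0.1119]
t: 14.9
tool_pos: [0.5096, -0.0729, 0.1118]
tool_rot: [2.198, 2.242, 0.001]
contact_force: [0.5, -1.8, 5.8]
opening: 0.0238
grip_force: 59.0
t14.90 ang 118.6 r 61.87 Frad -1.8 Ftan(cw+) -0.4 Fz 5.8 [ 0.5096 -0.0729  0.1118]
```

```bash
python3 - <<'E'
from arc import *
c=np.array([.5392,-.1272]);r=.0631;a=np.radians(118.85);p=c+r*np.array([np.cos(a),np.sin(a)]);print(p)
c2=np.array([.5392,-.1278]);v=p-c2;a0=np.degrees(np.arctan2(v[1],v[0]));print(a0,np.hypot(*v))
rows(p,c2,.0627,a0-np.array([1,4,9,15,22,30]))
a=np.radians(a0-30);q=c2+.0627*np.array([np.cos(a),np.sin(a)]);print(q)
rows(q,c2,.0627,a0-30-np.array([7,12,15,16,16,16]))
E
```

```text
[ 0.5087531 -0.0719316]
118.58929271192501 0.06362619022974939
{"offset":[-0.0003,0.0014,0],"twist":[0,0,0]},{"offset":[0.0011,0.0044,0],"twist":[0,0,0]},{"offset":[0.0030,0.0095,0],"twist":[0,0,0]},{"offset":[0.0048,0.0158,0],"twist":[0,0,0]},{"offset":[0.0059,0.0234,0],"twist":[0,0,0]},{"offset":[0.0062,0.0321,0],"twist":[0,0,0]},
[ 0.54074361 -0.065119  ]
{"offset":[-0.0008,0.0076,0],"twist":[0,0,0]},{"offset":[-0.0020,0.0130,0],"twist":[0,0,0]},{"offset":[-0.0029,0.0161,0],"twist":[0,0,0]},{"offset":[-0.0032,0.0172,0],"twist":[0,0,0]},{"offset":[-0.0032,0.0172,0],"twist":[0,0,0]},{"offset":[-0.0032,0.0172,0],"twist":[0,0,0]},
```

```bash
python3 -m crank '[{"offset":[0.0001,0.0014,0],"twist":[0,0,0]},{"offset":[0.0012,0.0044,0],"twist":[0,0,0]},{"offset":[0.0030,0.0095,0],"twist":[0,0,0]},{"offset":[0.0048,0.0158,0],"twist":[0,0,0]},{"offset":[0.0059,0.0234,0],"twist":[0,0,0]},{"offset":[0.0062,0.0321,0],"twist":[0,0,0]}]' >/dev/null; python3 -c "
from arc import *;rep(np.array([.5392,-.1278]))"
python3 -m crank '[{"offset":[-0.0008,0.0076,0],"twist":[0,0,0]},{"offset":[-0.0020,0.0130,0],"twist":[0,0,0]},{"offset":[-0.0029,0.0161,0],"twist":[0,0,0]},{"offset":[-0.0032,0.0172,0],"twist":[0,0,0]},{"offset":[-0.0032,0.0172,0],"twist":[0,0,0]}]'; python3 -c "
from arc import *;rep(np.array([.5392,-.1278]))"
```

```text
t15.65 ang 88.1 r 61.99 Frad -1.6 Ftan(cw+) -2.1 Fz 6.8 [ 0.5413 -0.0658  0.1118]
t: 16.27
tool_pos: [0.5585, -0.0688, 0.1118]
tool_rot: [2.199, 2.242, 0.0]
contact_force: [-1.3, -1.9, 5.6]
opening: 0.0239
grip_force: 59.1
t16.27 ang 71.8 r 62.07 Frad -2.2 Ftan(cw+) -0.6 Fz 5.6 [ 0.5585 -0.0688  0.1118]
```

```bash
cat > fit.py <<'E'
from arc import *
from scipy.optimize import least_squares
D=[(.4817,-.1033,1.2),(.5012,-.0783,-.7),(.5096,-.0729,-1.8),(.5413,-.0658,-1.6),(.5585,-.0688,-2.2)]
def fit(D,show=1):
    D=np.array(D)
    def f(p):
        v=D[:,:2]*1e3-p[:2];return np.hypot(*v.T)+D[:,2]/3.5-p[2]
    # prior: camera estimate of centre (measured-frame) and radius, 2 mm
    s=least_squares(lambda p:np.r_[f(p)/.3,(p-[539.8,-128,63])/2],[539,-128,63]);print(np.round(s.x,2),np.round(f(s.x),2));return s.x
if __name__=="__main__":fit(D)
E
python3 fit.py
```

```text
[ 538.67 -129.06   62.83] [ 0.04  0.06 -0.11  0.03 -0.02]
```

```bash
python3 - <<'E'
from arc import *
p=np.array([.5580,-.0680]);c=np.array([.5381,-.1282]);r=.0628
v=p-c;a0=np.degrees(np.arctan2(v[1],v[0]));print(a0,np.hypot(*v))
rows(p,c,r,[70.7,68,63,56.5,50])
P=lambda a:c+r*np.array([np.cos(np.radians(a)),np.sin(np.radians(a))])
rows(P(50),c,r,50-6.5*np.arange(1,9))
rows(P(-2),c,r,-2-6.5*np.arange(1,9))
E
```

```text
71.70793312406529 0.06340386423554957
{"offset":[-0.0009,0.0008,0],"twist":[0,0,0]},{"offset":[-0.0020,0.0036,0],"twist":[0,0,0]},{"offset":[-0.0044,0.0085,0],"twist":[0,0,0]},{"offset":[-0.0081,0.0146,0],"twist":[0,0,0]},{"offset":[-0.0125,0.0202,0],"twist":[0,0,0]},
{"offset":[-0.0050,0.0051,0],"twist":[0,0,0]},{"offset":[-0.0105,0.0096,0],"twist":[0,0,0]},{"offset":[-0.0165,0.0134,0],"twist":[0,0,0]},{"offset":[-0.0229,0.0165,0],"twist":[0,0,0]},{"offset":[-0.0296,0.0189,0],"twist":[0,0,0]},{"offset":[-0.0366,0.0205,0],"twist":[0,0,0]},{"offset":[-0.0436,0.0214,0],"twist":[0,0,0]},{"offset":[-0.0507,0.0214,0],"twist":[0,0,0]},
{"offset":[-0.0071,-0.0008,0],"twist":[0,0,0]},{"offset":[-0.0140,-0.0024,0],"twist":[0,0,0]},{"offset":[-0.0207,-0.0048,0],"twist":[0,0,0]},{"offset":[-0.0271,-0.0079,0],"twist":[0,0,0]},{"offset":[-0.0331,-0.0117,0],"twist":[0,0,0]},{"offset":[-0.0387,-0.0162,0],"twist":[0,0,0]},{"offset":[-0.0437,-0.0212,0],"twist":[0,0,0]},{"offset":[-0.0481,-0.0268,0],"twist":[0,0,0]},
```

```bash
r(){ python3 -c "
from arc import *;rep(np.array([.53867,-.12906]))"; }
python3 -m crank '[{"offset":[-0.0009,0.0008,0],"twist":[0,0,0]},{"offset":[-0.0020,0.0036,0],"twist":[0,0,0]},{"offset":[-0.0044,0.0085,0],"twist":[0,0,0]},{"offset":[-0.0081,0.0146,0],"twist":[0,0,0]},{"offset":[-0.0125,0.0202,0],"twist":[0,0,0]}]' >/dev/null; r
python3 -m crank '[{"offset":[-0.0050,0.0051,0],"twist":[0,0,0]},{"offset":[-0.0105,0.0096,0],"twist":[0,0,0]},{"offset":[-0.0165,0.0134,0],"twist":[0,0,0]},{"offset":[-0.0229,0.0165,0],"twist":[0,0,0]}]' >/dev/null;r
```

```text
t16.90 ang 50.3 r 63.19 Frad -0.9 Ftan(cw+) -1.4 Fz 6.5 [ 0.579  -0.0804  0.1119]
t17.40 ang 24.5 r 63.35 Frad 0.4 Ftan(cw+) -1.7 Fz 5.9 [ 0.5963 -0.1028  0.1121]
```

```bash
r(){ python3 -c "
from arc import *;rep(np.array([.53867,-.12906]))"; }
python3 -m crank '[{"offset":[-0.0067,0.0024,0],"twist":[0,0,0]},{"offset":[-0.0137,0.0040,0],"twist":[0,0,0]},{"offset":[-0.0207,0.0049,0],"twist":[0,0,0]},{"offset":[-0.0278,0.0049,0],"twist":[0,0,0]}]' >/dev/null; r
python3 -m crank '[{"offset":[-0.0071,-0.0008,0],"twist":[0,0,0]},{"offset":[-0.0140,-0.0024,0],"twist":[0,0,0]},{"offset":[-0.0207,-0.0048,0],"twist":[0,0,0]},{"offset":[-0.0271,-0.0079,0],"twist":[0,0,0]}]' >/dev/null;r
```

```text
t17.90 ang 5.3 r 62.68 Frad -0.4 Ftan(cw+) -26.6 Fz 13.3 [ 0.6011 -0.1233  0.1121]
t18.40 ang -20.6 r 62.87 Frad 2.1 Ftan(cw+) -16.2 Fz 5.7 [ 0.5975 -0.1512  0.1126]
```

```bash
r(){ python3 -c "
from arc import *;rep(np.array([.53867,-.12906]))"; }
python3 -m crank '[{"offset":[-0.0060,-0.0038,0],"twist":[0,0,0]},{"offset":[-0.0116,-0.0083,0],"twist":[0,0,0]}]' >/dev/null; r
python3 -m crank '[{"offset":[-0.0050,-0.0050,0],"twist":[0,0,0]},{"offset":[-0.0094,-0.0106,0],"twist":[0,0,0]}]' >/dev/null;r
```

```text
t18.65 ang -38.7 r 63.59 Frad 2.3 Ftan(cw+) -3.2 Fz 4.8 [ 0.5883 -0.1688  0.1127]
t18.90 ang -53.4 r 63.80 Frad 1.9 Ftan(cw+) -1.9 Fz 6.5 [ 0.5767 -0.1803  0.1127]
```

```bash
python3 - <<'E'
from fit import *
D+=[(.579,-.0804,-.9),(.5963,-.1028,.4),(.6011,-.1233,-.4),(.5975,-.1512,2.1),(.5883,-.1688,2.3),(.5767,-.1803,1.9)]
x=fit(D)
c0=np.array([.5381,-.1282]);p=c0+.0628*np.array([np.cos(np.radians(-54)),np.sin(np.radians(-54))]);print(p)
c=x[:2]/1e3+[-.0005,.0008];r=x[2]/1e3;v=p-c;a=np.degrees(np.arctan2(v[1],v[0]));print(c,a,np.hypot(*v))
c=np.round(c,4);r=round(r,4);P=lambda a:c+r*np.array([np.cos(np.radians(a)),np.sin(np.radians(a))])
rows(p,c,r,a-7.*np.arange(1,9));rows(P(a-56),c,r,a-56-8.*np.arange(1,9))
print(a-56-64,P(a-120))
E
```

```text
[ 538.68 -129.82   63.44] [-0.25  0.07 -0.04  0.18  0.09  0.09  0.32 -0.79 -0.26  0.31  0.29]
[ 0.57501291 -0.17900627]
[ 0.53817666 -0.12902438] -53.610077184200165 0.06208944415263491
{"offset":[-0.0051,-0.0058,0],"twist":[0,0,0]},{"offset":[-0.0084,-0.0128,0],"twist":[0,0,0]},{"offset":[-0.0107,-0.0202,0],"twist":[0,0,0]},{"offset":[-0.0121,-0.0278,0],"twist":[0,0,0]},{"offset":[-0.0127,-0.0355,0],"twist":[0,0,0]},{"offset":[-0.0122,-0.0433,0],"twist":[0,0,0]},{"offset":[-0.0108,-0.0509,0],"twist":[0,0,0]},{"offset":[-0.0085,-0.0583,0],"twist":[0,0,0]},
{"offset":[0.0037,-0.0080,0],"twist":[0,0,0]},{"offset":[0.0085,-0.0155,0],"twist":[0,0,0]},{"offset":[0.0143,-0.0222,0],"twist":[0,0,0]},{"offset":[0.0209,-0.0280,0],"twist":[0,0,0]},{"offset":[0.0283,-0.0328,0],"twist":[0,0,0]},{"offset":[0.0363,-0.0366,0],"twist":[0,0,0]},{"offset":[0.0448,-0.0392,0],"twist":[0,0,0]},{"offset":[0.0535,-0.0406,0],"twist":[0,0,0]},
-173.61007718420018 [ 0.47519387 -0.13605605]
```

```bash
r(){ python3 -c "
from arc import *;rep(np.array([.53868,-.12982]))"; }
python3 -m crank '[{"offset":[-0.0046,-0.0062,0],"twist":[0,0,0]},{"offset":[-0.0081,-0.0130,0],"twist":[0,0,0]},{"offset":[-0.0107,-0.0202,0],"twist":[0,0,0]},{"offset":[-0.0121,-0.0278,0],"twist":[0,0,0]}]' >/dev/null; r
python3 -m crank '[{"offset":[-0.0006,-0.0077,0],"twist":[0,0,0]},{"offset":[-0.0001,-0.0155,0],"twist":[0,0,0]},{"offset":[0.0013,-0.0231,0],"twist":[0,0,0]},{"offset":[0.0036,-0.0305,0],"twist":[0,0,0]}]' >/dev/null;r
python3 -m crank '[{"offset":[0.0037,-0.0080,0],"twist":[0,0,0]},{"offset":[0.0085,-0.0155,0],"twist":[0,0,0]},{"offset":[0.0143,-0.0222,0],"twist":[0,0,0]},{"offset":[0.0209,-0.0280,0],"twist":[0,0,0]}]' >/dev/null; r
python3 -m crank '[{"offset":[0.0074,-0.0048,0],"twist":[0,0,0]},{"offset":[0.0154,-0.0086,0],"twist":[0,0,0]},{"offset":[0.0239,-0.0112,0],"twist":[0,0,0]},{"offset":[0.0326,-0.0126,0],"twist":[0,0,0]}]' >/dev/null; r
```

```text
t19.40 ang -80.8 r 63.81 Frad 0.8 Ftan(cw+) -2.2 Fz 6.4 [ 0.5489 -0.1928  0.1127]
t19.90 ang -108.8 r 63.64 Frad 0.1 Ftan(cw+) -2.4 Fz 6.1 [ 0.5182 -0.1901  0.1127]
t20.40 ang -140.9 r 63.43 Frad 0.7 Ftan(cw+) -2.7 Fz 6.4 [ 0.4895 -0.1698  0.1125]
t20.90 ang -173.2 r 63.30 Frad 1.3 Ftan(cw+) -2.0 Fz 6.4 [ 0.4758 -0.1373  0.1123]
```

```bash
python3 - <<'E'
from fit import *
D+=[(.579,-.0804,-.9),(.5963,-.1028,.4),(.5975,-.1512,2.1),(.5883,-.1688,2.3),(.5767,-.1803,1.9),(.5489,-.1928,.8),(.5182,-.1901,.1),(.4895,-.1698,.7),(.4758,-.1373,1.3)]
x=fit(D)
p=np.array([.47519,-.13606]);c=np.round(x[:2]/1e3+[-.0006,.0009],4);r=round(x[2]/1e3,4)
P=lambda a:c+r*np.array([np.cos(np.radians(a)),np.sin(np.radians(a))])
v=p-c;a=np.degrees(np.arctan2(v[1],v[0]))%360;print(c,r,a,np.hypot(*v))
A=np.r_[a-8*np.arange(1,14)];rows(p,c,r,A);a=A[-1];print(a)
for st,n in((6.5,10),(6,10),(6.5,6)):
    A=a-st*np.arange(1,n+1);rows(P(a),c,r,A);a=A[-1];print(a)
A=a-np.r_[7,15,23,31,39,47,55,62,67,70,71,71];rows(P(a),c,r,A);print(A[-1],P(A[-1]))
E
```

```text
[ 538.73 -129.94   63.59] [-0.3   0.05 -0.05  0.15  0.04 -0.    0.17 -0.5   0.05  0.02  0.31 -0.
 -0.05  0.14]
[ 0.5381 -0.129 ] 0.0636 186.40315960733324 0.06330491055202592
{"offset":[0.0088,-0.0005,0],"twist":[0,0,0]},{"offset":[0.0177,0.0006,0],"twist":[0,0,0]},{"offset":[0.0262,0.0028,0],"twist":[0,0,0]},{"offset":[0.0344,0.0063,0],"twist":[0,0,0]},{"offset":[0.0420,0.0108,0],"twist":[0,0,0]},{"offset":[0.0490,0.0164,0],"twist":[0,0,0]},{"offset":[0.0550,0.0228,0],"twist":[0,0,0]},{"offset":[0.0602,0.0301,0],"twist":[0,0,0]},{"offset":[0.0642,0.0380,0],"twist":[0,0,0]},{"offset":[0.0671,0.0463,0],"twist":[0,0,0]},{"offset":[0.0689,0.0550,0],"twist":[0,0,0]},{"offset":[0.0694,0.0639,0],"twist":[0,0,0]},{"offset":[0.0686,0.0727,0],"twist":[0,0,0]},
82.40315960733324
{"offset":[-0.0015,0.0071,0],"twist":[0,0,0]},{"offset":[-0.0038,0.0139,0],"twist":[0,0,0]},{"offset":[-0.0068,0.0204,0],"twist":[0,0,0]},{"offset":[-0.0106,0.0266,0],"twist":[0,0,0]},{"offset":[-0.0151,0.0323,0],"twist":[0,0,0]},{"offset":[-0.0201,0.0374,0],"twist":[0,0,0]},{"offset":[-0.0257,0.0419,0],"twist":[0,0,0]
[... 846 characters left out ...]
.0178,-0.0308,0],"twist":[0,0,0]},{"offset":[-0.0191,-0.0379,0],"twist":[0,0,0]},
-81.59684039266676
{"offset":[-0.0005,-0.0077,0],"twist":[0,0,0]},{"offset":[0.0001,-0.0166,0],"twist":[0,0,0]},{"offset":[0.0019,-0.0253,0],"twist":[0,0,0]},{"offset":[0.0049,-0.0336,0],"twist":[0,0,0]},{"offset":[0.0090,-0.0415,0],"twist":[0,0,0]},{"offset":[0.0142,-0.0487,0],"twist":[0,0,0]},{"offset":[0.0203,-0.0551,0],"twist":[0,0,0]},{"offset":[0.0264,-0.0600,0],"twist":[0,0,0]},{"offset":[0.0311,-0.0630,0],"twist":[0,0,0]},{"offset":[0.0340,-0.0646,0],"twist":[0,0,0]},{"offset":[0.0350,-0.0651,0],"twist":[0,0,0]},{"offset":[0.0350,-0.0651,0],"twist":[0,0,0]},
-152.59684039266676 [ 0.48163656 -0.15827182]
```

```bash
r(){ python3 -c "
from arc import *;rep(np.array([.53873,-.12994]))"; }
python3 -m crank '[{"offset":[0.0088,-0.0005,0],"twist":[0,0,0]},{"offset":[0.0177,0.0006,0],"twist":[0,0,0]},{"offset":[0.0262,0.0028,0],"twist":[0,0,0]},{"offset":[0.0344,0.0063,0],"twist":[0,0,0]},{"offset":[0.0420,0.0108,0],"twist":[0,0,0]},{"offset":[0.0490,0.0164,0],"twist":[0,0,0]},{"offset":[0.0550,0.0228,0],"twist":[0,0,0]},{"offset":[0.0602,0.0301,0],"twist":[0,0,0]},{"offset":[0.0642,0.0380,0],"twist":[0,0,0]},{"offset":[0.0671,0.0463,0],"twist":[0,0,0]},{"offset":[0.0689,0.0550,0],"twist":[0,0,0]},{"offset":[0.0694,0.0639,0],"twist":[0,0,0]},{"offset":[0.0686,0.0727,0],"twist":[0,0,0]}]' >/dev/null; r
python3 -m crank '[{"offset":[-0.0015,0.0071,0],"twist":[0,0,0]},{"offset":[-0.0038,0.0139,0],"twist":[0,0,0]},{"offset":[-0.0068,0.0204,0],"twist":[0,0,0]},{"offset":[-0.0106,0.0266,0],"twist":[0,0,0]},{"offset":[-0.0151,0.0323,0],"twist":[0,0,0]}]' >/dev/null; r
```

```text
t22.52 ang 82.6 r 63.93 Frad -0.5 Ftan(cw+) -2.0 Fz 7.7 [ 0.5469 -0.0665  0.1118]
t23.15 ang 50.2 r 63.86 Frad 0.4 Ftan(cw+) -2.1 Fz 7.4 [ 0.5796 -0.0809  0.1119]
```

```bash
r(){ python3 -c "
from arc import *;rep(np.array([.53873,-.12994]))"; }
python3 -m crank '[{"offset":[-0.0050,0.0051,0],"twist":[0,0,0]},{"offset":[-0.0106,0.0096,0],"twist":[0,0,0]},{"offset":[-0.0167,0.0135,0],"twist":[0,0,0]},{"offset":[-0.0232,0.0167,0],"twist":[0,0,0]},{"offset":[-0.0300,0.0191,0],"twist":[0,0,0]}]' >/dev/null; r
python3 -m crank '[{"offset":[-0.0065,0.0015,0],"twist":[0,0,0]},{"offset":[-0.0131,0.0024,0],"twist":[0,0,0]},{"offset":[-0.0197,0.0025,0],"twist":[0,0,0]},{"offset":[-0.0264,0.0020,0],"twist":[0,0,0]},{"offset":[-0.0329,0.0007,0],"twist":[0,0,0]},{"offset":[-0.0393,-0.0012,0],"twist":[0,0,0]},{"offset":[-0.0454,-0.0038,0],"twist":[0,0,0]},{"offset":[-0.0513,-0.0070,0],"twist":[0,0,0]},{"offset":[-0.0567,-0.0108,0],"twist":[0,0,0]},{"offset":[-0.0618,-0.0151,0],"twist":[0,0,0]}]' >/dev/null; r
python3 -m crank '[{"offset":[-0.0049,-0.0053,0],"twist":[0,0,0]},{"offset":[-0.0092,-0.0111,0],"twist":[0,0,0]},{"offset":[-0.0128,-0.0173,0],"twist":[0,0,0]},{"offset":[-0.0157,-0.0239,0],"twist":[0,0,0]},{"offset":[-0.0178,-0.0308,0],"twist":[0,0,0]},{"offset":[-0.0191,-0.0379,0],"twist":[0,0,0]}]' >/dev/null;r
```

```text
t23.77 ang 17.8 r 63.87 Frad 0.3 Ftan(cw+) -2.0 Fz 6.9 [ 0.5995 -0.1104  0.1121]
t25.02 ang -41.3 r 63.92 Frad 0.5 Ftan(cw+) -0.9 Fz 6.3 [ 0.5867 -0.1722  0.1125]
t25.77 ang -80.9 r 63.90 Frad 0.3 Ftan(cw+) -2.0 Fz 7.1 [ 0.5489 -0.193   0.1127]
```

```bash
python3 -m crank '[{"offset":[-0.0005,-0.0077,0],"twist":[0,0,0]},{"offset":[0.0001,-0.0166,0],"twist":[0,0,0]},{"offset":[0.0019,-0.0253,0],"twist":[0,0,0]},{"offset":[0.0049,-0.0336,0],"twist":[0,0,0]},{"offset":[0.0090,-0.0415,0],"twist":[0,0,0]},{"offset":[0.0142,-0.0487,0],"twist":[0,0,0]},{"offset":[0.0203,-0.0551,0],"twist":[0,0,0]},{"offset":[0.0264,-0.0600,0],"twist":[0,0,0]},{"offset":[0.0311,-0.0630,0],"twist":[0,0,0]},{"offset":[0.0340,-0.0646,0],"twist":[0,0,0]},{"offset":[0.0350,-0.0651,0],"twist":[0,0,0]},{"offset":[0.0350,-0.0651,0],"twist":[0,0,0]}]' >/dev/null
python3 - <<'E'
from h import *
import arc
arc.rep(np.array([.53873,-.12994]))
im={n:cv2.cvtColor(get_image(n),cv2.COLOR_RGB2BGR) for n in C}
for n in C:cv2.imwrite(f"pics/{n}5.png",im[n])
a0=np.radians(1.2);out=[]
for f,n in(("scene4","scene"),("scene5","scene"),("top0","top"),("top5","top")):
    i=cv2.imread(f"pics/{f}.png");px=.0004;I,J=np.mgrid[:300,:190]
    fx=(150-I.ravel())*px;fy=(95-J.ravel())*px  # press axes about (.53,.095)
    P=np.c_[.53+fx*np.cos(a0)-fy*np.sin(a0),.085+fx*np.sin(a0)+fy*np.cos(a0),np.full(I.size,.04)]
    uv=proj(n,P).astype(np.float32).reshape(300,190,2);o=cv2.remap(i,uv[...,0],uv[...,1],cv2.INTER_CUBIC)
    for k in range(0,300,25):cv2.line(o,(0,k),(6 if k%50 else 14,k),(0,255,255),1)
    out.append(cv2.convertScaleAbs(o,alpha=1.5))
    R=i[...,2].astype(int);hs=cv2.cvtColor(i,cv2.COLOR_BGR2HSV)
cv2.imwrite("pics/ptr.png",cv2.resize(np.hstack(out),(800,316*1)[:2]) if 0 else np.hstack(out))
E
```

```text
t27.27 ang -152.1 r 63.49 Frad 0.2 Ftan(cw+) -0.8 Fz 7.0 [ 0.4826 -0.1596  0.1125]
```

View pics/ptr.png

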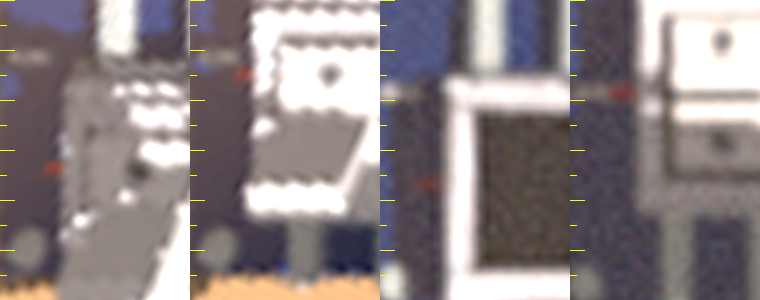

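```bash
python3 - <<'E'
from h import *
a=np.radians(1.2);pts={}
for n in C:
  for k in(0,4,5):
    f=f"pics/{n}{k}.png";i=cv2.imread(f).astype(float);
    xx=.5 if k!=5 else .54
    # pointer: redness-weighted centroid in small window
    u,v=[int(round(q)) for q in proj(n,[[.525 if k<5 else .562,.105,.04]])[0]]
    w=i[v-14:v+15,u-14:u+15];red=np.clip(w[...,2]-1.6*np.maximum(w[...,0],w[...,1])-5,0,None)
    y,x=np.unravel_index(red.argmax(),red.shape);s=np.zeros_like(red);s[max(0,y-2):y+3,max(0,x-2):x+3]=red[max(0,y-2):y+3,max(0,x-2):x+3]
    if s.sum()>0:
        pts[n,k]=np.array([(s*np.arange(s.shape[1])).sum(),(s*np.arange(s.shape[0])[:,None]).sum()])/s.sum()+[u-14,v-14];print(n,k,pts[n,k],red.max())
for k in(0,5):
    if("scene",k)in pts and("top",k)in pts:print(k,tri(pts["scene",k],pts["top",k]))
# mark: print gray patches around expected mark
for n in C:
    g=cv2.imread(f"pics/{n}5.png",0);c=pts[n,5].round().astype(int);u,v=c;print(n,c);print(g[v-8:v+9,u-12:u+13])
E
```

```text
scene 0 [283.46511628 190.        ] 4.599999999999994
scene 4 [283.21686747 190.        ] 13.0
scene 5 [288. 199.] 4.3999999999999915
top 5 [222. 196.] 4.3999999999999915
5 (array([0.55334326, 0.10412711, 0.02888732]), [array([-0.1,  0. ]), array([-0.1, -0.1])])
scene [288 199]
[[ 93  94  93  93  93  93  88  67  50  51  51  52  53  53  53  56  63  72
   73  74  75  75  75  76  75]
 [ 93  93  93  93  93  94  95  86  52  51  52  53  53  54  54  55  61  75
   75  76  76  76  75  75  74]
 [ 93  93  93  93  93  93  92  96  89  52  52  53  54  54  55  55  58  67
   76  76  75  74  75  75  74]
 [ 92  93  93  93  93  93  99 142 160  55  52  54  55  55  56  55  56  62
   75  75  75  75  75  74  75]
 [ 92  92  92  94  94  91 126 173 157  68  53  54  55  55  56  56  57  59
   66  73  75  75  75  75  74]
 [ 92  92  92  93  95  93  90  89  95  86  56  54  54  55  55  55  56  57
   58  67  75  75  74  75  75]
 [ 93  93  93  96 110 123 115  86  96  97  90  54  56  57  57  57  58  59
   61  67  74  75  75  76  77]
 [ 95 110 119 118 153 192 183 142  97 142 160  67  58  60  57  59  64  73
   74  69  6
[... 2064 characters left out ...]
46  43  46  44  46  46  80 122 143 122
   78 127 180 189 184 185 184]
 [ 62  65  58  53  47  45  52  48  51  45  53  47  46  52  70  96 107  92
   67 115 159 167 166 163 163]
 [ 68  63  61  47  49  48  46  48  43  51  47  49  42  49  68  89  85  74
   59  79 107 110 109 113 105]
 [ 69  65  59  50  49  47  47  46  47  44  47  51  49  44  63  90  91  82
   59  74  85  93  87  84  75]
 [ 68  60  55  48  47  47  51  42  45  49  45  46  48  50  68  84  88  77
   60  72  92  94  91  91  71]
 [ 66  62  59  51  46  44  51  45  46  47  48  47  47  50  68  89  91  82
   63  72  93  97  97  90  77]
 [ 65  61  56  50  43  43  48  46  50  48  49  47  43  52  68  88  94  79
   61  74  91  93  94  95  86]]
```

```bash
python3 - <<'E'
from h import *
def cen(n,k,u0,u1,v0,v1,mode,base=None):
    i=cv2.imread(f"pics/{n}{k}.png").astype(float)[v0:v1,u0:u1]
    w=i[...,2]-(i[...,0]+i[...,1])/2 if mode=="red" else i.mean(2)
    if base is None:
        print(n,k,mode,u0,v0);print(w.astype(int))
    w=np.clip(w-(base or 0),0,None)
    return np.array([(w*np.arange(u0,u1)).sum(),(w*np.arange(v0,v1)[:,None]).sum()])/w.sum()
cen("scene",4,277,290,184,196,"red");cen("scene",5,283,297,193,206,"red")
cen("top",0,216,230,202,214,"red");cen("top",5,212,228,190,202,"red")
cen("top",0,210,228,190,202,"g")
cen("scene",0,283,300,193,206,"g")
E
```

```text
scene 4 red 277 184
[[ 9  8  7  3  4  4  5  6  5  7  9 20 29]
 [ 7  6  7  4  3  3  5  6  6  7  7 11 21]
 [ 6  4  8  7  3  4  5  5  7  6  7  7 14]
 [ 5  8  8  8  5  4  5  6  6  7  7  8 10]
 [ 8  8  8  8  8  5  6  8  7  7  8  9  9]
 [ 9 10  9  8  8  7 20 27 13  7  8  9  9]
 [ 9 10  9  9  8 18 51 40 11  8  9  8  9]
 [10 10  9  9  8 10 11  6  6  7  9  9  8]
 [10 10 10  9 10  6  2  5  7  8  9  8  9]
 [10 10 10 10  9 10  7  4  7  8  8  8  8]
 [10 11 10 10 10 10 10  9  7  8  8  9  8]
 [10 10 10 10 11 10 10  9  7  8  8  8  9]]
scene 5 red 283 193
[[ 8  7  6  8  8  8  9  9  8 11 21 29 29 29]
 [ 9  9  6  7  7  8  8  8  9  9 16 28 29 29]
 [ 9  9  6  7  8  8  8  8  8  9 12 19 27 29]
 [10 10  9  7  8  9  8  9 10  9  9 13 22 28]
 [10  9  8  7  8  9 11  9  9  9  6  8 17 27]
 [ 9 10  9 10 13 20 25  9 10  2 -8 -7 -1 21]
 [ 5 10  9 10 21 47 38 14  9  8 10 11  8 16]
 [12 11  8  8 10 14  9 10 12 11  9 10 11 12]
 [12 12  2  2  9  5 10  9  9 10 10 10  7  5]
 [11 11  9  8  7  9  6 10 10 11 11  4 -7 -9]
 [12 10  6  2  1  7  5 11 11 11 11 11  3 -8]
 [11 11 11  7  7 10  9  9 11 11 12 11  4 -7]
 [11 10 10  9  
[... 2739 characters left out ...]
153  60  59  60  61  62  68  78  80  76  68  76  94 123 123]
 [174 120 105 107  60  61  61  62  63  69  80  78  72  74  93 122 128]
 [107 130 167 188  60  61  61  62  64  74  93  97  80  71  78  99 130]
 [152 175 106  79  60  61  62  67  78 102 136 150  96  76  77  96 124]
 [ 87  88  80  75  59  62  67  84 113 125  78  80  81  78  72  75  88]
 [ 84  93  97  91  64  62  64  70  73  72  81  81  81  78  73  69  77]
 [ 95  73  62  62  61  62  62  64  72  81  82  81  81  82  79  71  76]
 [104 109  66  61  62  63  66  71  81  81  82  81  82  82  80  78  80]
 [165 153 107  61  64  71  80  81  81  81  82  82  82  82  83  81  76]
 [165 163 146  68  68  79  81  81  82  81  82  82  82  82  82  82  81]]
```

```bash
python3 - <<'E'
from h import *
a=np.radians(1.2);ex=np.array([np.cos(a),np.sin(a),0])
for nm,s,t in(("ptr0",[283.43,189.76],[221.3,207.78]),("ptr5",[288.32,198.79],[222.0,195.62]),("mark",[292.6,199.21],[216.4,195.48])):
    p,e=tri(s,t);print(nm,np.round(p,4),e,"along feed %.2f mm"%(p@ex*1e3))
E
```

```text
ptr0 [0.5172 0.1041 0.032 ] [array([ 0., -0.]), array([0., 0.])] along feed 519.28 mm
ptr5 [0.5543 0.1043 0.0312] [array([-0.3,  0. ]), array([-0.3, -0.1])] along feed 556.33 mm
mark [0.5552 0.1207 0.0215] [array([ 0.1, -0. ]), array([0.1, 0. ])] along feed 557.64 mm
```

```bash
python3 - <<'E'
from arc import *
c=np.array([.5381,-.129]);r=.0636;P=lambda a:c+r*np.array([np.cos(np.radians(a)),np.sin(np.radians(a))])
rows(P(-152.6),c,r,-152.6-np.array([1,4,9,14,18.5,21.5,22.5,22.5]))
E
```

```text
{"offset":[0.0010,-0.0005,0],"twist":[0,0,0]},{"offset":[0.0040,-0.0018,0],"twist":[0,0,0]},{"offset":[0.0093,-0.0037,0],"twist":[0,0,0]},{"offset":[0.0146,-0.0051,0],"twist":[0,0,0]},{"offset":[0.0196,-0.0060,0],"twist":[0,0,0]},{"offset":[0.0229,-0.0063,0],"twist":[0,0,0]},{"offset":[0.0240,-0.0064,0],"twist":[0,0,0]},{"offset":[0.0240,-0.0064,0],"twist":[0,0,0]},
```

```bash
python3 -m crank '[{"offset":[0.0010,-0.0005,0],"twist":[0,0,0]},{"offset":[0.0040,-0.0018,0],"twist":[0,0,0]},{"offset":[0.0093,-0.0037,0],"twist":[0,0,0]},{"offset":[0.0146,-0.0051,0],"twist":[0,0,0]},{"offset":[0.0196,-0.0060,0],"twist":[0,0,0]},{"offset":[0.0229,-0.0063,0],"twist":[0,0,0]},{"offset":[0.0240,-0.0064,0],"twist":[0,0,0]},{"offset":[0.0240,-0.0064,0],"twist":[0,0,0]}]' > /dev/null
python3 - <<'E'
from h import *
import arc
arc.rep(np.array([.53873,-.12994]))
a=np.radians(1.2);ex=np.array([np.cos(a),np.sin(a),0])
acc={n:0 for n in C}
for _ in range(4):
    for n in C:acc[n]=acc[n]+get_image(n).astype(float)/4
def cen(n,u,v,m):
    i=acc[n];w=i[...,0]-(i[...,1]+i[...,2])/2 if m=="red" else i.mean(2)
    s=w[v-3:v+4,u-4:u+5];s=np.clip(s-np.median(s)-4,0,None)
    return np.array([(s*np.arange(u-4,u+5)).sum(),(s*np.arange(v-3,v+4)[:,None]).sum()])/s.sum()
ps=cen("scene",288,199,"red");pt=cen("top",222,195,"red");print(ps,pt)
i=acc["top"];print((i[190:200,217:228,0]-i[190:200,217:228,1:].mean(2)).astype(int));print(i[190:200,210:222].mean(2).astype(int))
i=acc["scene"];print((i[193:205,283:297,0]-i[193:205,283:297,1:].mean(2)).astype(int))
p,e=tri(ps,pt);print(p,e,p@ex*1e3)
for n in C:cv2.imwrite(f"pics/{n}6.png",acc[n][...,::-1])
E
```

```text
t28.38 ang -174.9 r 63.45 Frad 1.0 Ftan(cw+) -1.5 Fz 7.8 [ 0.4755 -0.1356  0.1123]
[288.5210356  199.07605178] [222.18630137 195.30958904]
[[-1  3  2  4  3  4  2  6 11 12 12]
 [ 0  3  3  2  3  2  3  6 10 11  9]
 [ 0  2  3  1  1  2  3  5  9 10  9]
 [ 1  2  3  4  3  4  1  5  7  8  8]
 [ 4  3  4  7 11 14 13 11  8  8  8]
 [ 8  6  7 12 23 26 25 16  7  7  7]
 [ 8  7  7 11 20 22 20 13  7  6  7]
 [ 3  4  1  2  5  4  5  6  9  9  9]
 [-2  1  1  0  1  0  1  5 10 11 11]
 [ 0  1  0  1  0  0  3  8 10 11 10]]
[[77 66 64 61 66 68 63 55 49 51 52 50]
 [80 66 62 61 65 70 66 51 50 47 51 49]
 [77 64 65 59 63 68 62 53 48 50 51 50]
 [72 66 62 56 55 61 59 51 50 49 51 49]
 [67 65 64 53 49 54 59 55 55 55 53 52]
 [64 66 59 53 51 61 71 73 69 72 65 58]
 [58 60 56 56 58 66 73 74 73 76 67 56]
 [54 52 54 58 63 64 61 57 57 56 55 52]
 [59 58 57 60 69 66 60 53 49 47 50 50]
 [62 62 62 59 67 70 63 54 48 49 51 48]]
[[  8   4   6   7   8   8   8   9   8  10  20  29  28  29]
 [  9   9   6   7   7   8   8   9   9   8  12  27  28  28]
 [  8   8   6   7   7   8   8   8   8  -1  -7  16  27  28]
 [ 10  10   9   7   8   8   8   9   2  -9 -10  -2  22  28]
 [ 10   9   8   7   8   8   9   8   9   1 -10  -5  16  27]
 [  9  10   9  10  13  14  15  11   9   3  -7  -6   0  21]
 [  5  10   9  10  19  40  41  19  10   8  10  11   9  16]
 [ 12  10   9   8  10  17  18   9  12  12   9   9  11  13]
 [ 10   7   2   1   8   5   9   9   9  11  11   9   7   7]
 [ 11  11  11   8   7   9   6  10  10  11  11   4  -7  -9]
 [ 12  11  12   2   1   7   4  10  11  11  11  11   4  -8]
 [ 12  12  12  12   9   9  10   9  11  11  11  11   5  -6]]
[0.55535557 0.10416515 0.031128  ] [array([-0.4,  0. ]), array([-0.4, -0.1])] 557.4152381262647[ WARN:0@7.377] global loadsave.cpp:1063 imwrite_ Unsupported depth image for selected encoder is fallbacked to CV_8U.
```

```bash
python3 -m crank '[{"offset":[0,0,0],"twist":[0,0,0]},{"offset":[0,0,0],"twist":[0,0,0]},{"offset":[0,0,0],"twist":[0,0,0]},{"offset":[0,0,0],"twist":[0,0,0]},{"offset":[0,0,0],"twist":[0,0,0]},{"offset":[0,0,-0.005],"twist":[0,0,0]},{"offset":[0,0,-0.02],"twist":[0,0,0]},{"offset":[0,0,-0.045],"twist":[0,0,0]},{"offset":[0,0,-0.075],"twist":[0,0,0]},{"offset":[0,0,-0.105],"twist":[0,0,0]},{"offset":[0,0,-0.13],"twist":[0,0,0]},{"offset":[0,0,-0.142],"twist":[0,0,0]},{"offset":[0,0,-0.145],"twist":[0,0,0]},{"offset":[0,0,-0.145],"twist":[0,0,0]}]' 0.6
python3 - <<'E'
from h import *
i=get_image("scene")[...,::-1];cv2.imwrite("pics/scene7.png",i);cv2.imwrite("pics/f7.png",cv2.resize(i[120:270,170:400],None,fx=3.4,fy=3.4,interpolation=2))
E
```

```text
t: 30.52
tool_pos: [0.4744, -0.1347, 0.2552]
tool_rot: [-2.199, -2.242, 0.001]
contact_force: [-0.7, -1.1, -0.0]
opening: 0.051
grip_force: 0.0
```

View pics/f7.png

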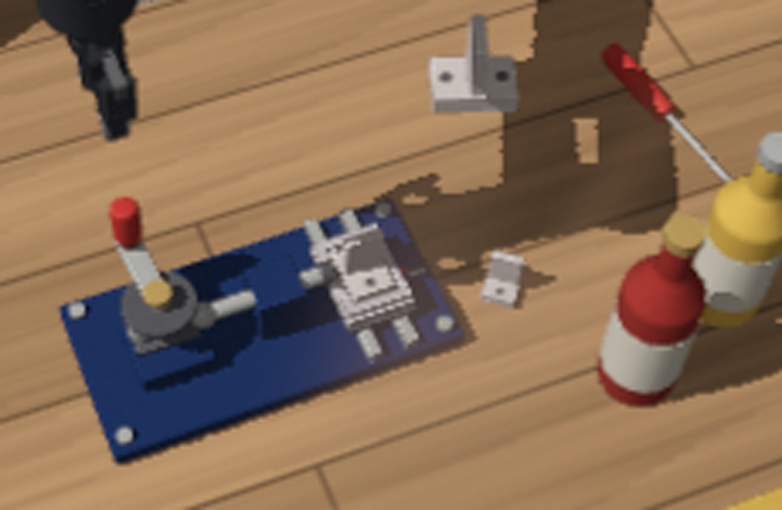

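The bracket sits in the pocket at about (365,275) in the crop. The pointer and mark line up at about (410,270), the gripper is clear of the knob, and the other things look unmoved.

```bash
python3 -c "
from station import *
print(finish_job())"
```

```text
the job is handed in; nothing more can be done
None
```

I set the bracket in the pocket, cranked the handle about 1.9 turns clockwise until the pointer met the white mark (within about 0.3 mm by camera), let go and handed the job in at about 31 s; the first pass over the heavy spot read up to 27 N along the handle's path, against the 9–13 N expected, and the second pass was not read at its peak.

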